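# Push the big piston of the eared caliper half back home

## Task

A six-piston brake caliper has been split for overhaul and its two halves lie piston side up on the bench. On the half that has the two mounting ears, the largest piston is cleaned and greased: push it gently with the fingertips straight down into its bore until it is fully home, then take the hand away. The other five pistons still have to be cleaned, so do not touch them or the other half; do not lift or shove the half you are working on, and leave everything else on the bench where it is.

Things in the scene. Friction and masses are not known exactly. Their poses are not given: they have to be found in the camera images.
- eared: Caliper half WITH two ears (20 mm thick tabs with a bolt hole, at the concave side's corners): loose curved aluminium casting, 1.5 kg, 220 x 90 mm, turned any way. Origin: centre of its underside, on the bench; z up, y along the row of pistons, x to the convex flank. Upper face 50 mm above the bench; two pillars, 28 mm across, at (x, y) = (8, +-95) mm rise to 75 mm.
- plain: Caliper half WITHOUT ears, not to be touched at all: mirror image of the other (large piston at -y, small at +y), otherwise the same loose casting with the same size, face height, pillars and axes; turned any way.
- eared_large_rim (a point): Centre of the rim (top) of the piston to push: the largest, a steel cup 38 mm in diameter, mouth up, wall 4.5 mm, recess 3.5 mm deep (press on the rim or in the recess); at (-2, +45) mm in the eared half's x, y. The point moves with it. Rim fully home: 55 mm above the bench, 5 mm above the casting's face; at the start 64 to 69 mm above the bench.
- eared_large (a joint): How far the largest piston of the eared half is pushed in, in m: 0 fully out (rim 69 mm above the bench), 0.014 fully home (hard stop). Starts at 0 to 0.005. It slides with about 4 N of drag plus 40 N per m/s, has no spring and stays where it is left.
- eared_medium_rim (a point): Centre of the rim of the medium piston, 32 mm in diameter, of the eared half, at (5, 0) mm in its x, y. Not to be touched.
- eared_medium (a joint): How far that medium piston is in, m, 0 to 0.014; starts at 0 to 0.005 and stays there.
- eared_small_rim (a point): Centre of the rim of the small piston, 27 mm in diameter, of the eared half, at (-2, -45) mm in its x, y. Not to be touched.
- eared_small (a joint): How far that small piston is in, m, 0 to 0.014; starts at 0 to 0.005 and stays there.
- plain_large (a joint): How far the large piston of the half without ears is in, m, 0 to 0.014; starts at 0 to 0.005 and stays there.
- plain_medium (a joint): The same for the medium piston of the half without ears.
- plain_small (a joint): The same for the small piston of the half without ears.
- grease_jar: Bystander: closed white jar with a steel lid, 54 mm in diameter, 55 mm high, standing on the bench; origin at the centre of its underside.
- spanner: Bystander: steel spanner 190 mm long lying flat on the bench beyond the work; x along its length.
- engine_piston: Bystander: engine piston, 83 mm in diameter, 55 mm high, standing on the bench to the robot's left; origin at the centre of its underside.
- bench_brush: Bystander: hand brush with a wooden back and handle, about 285 mm long (its x), 34 mm wide, 46 mm high, lying on its bristles to the robot's right; origin below its middle, on the bench.
Mind the look-alikes: they are no part of the job. What is shaped like the eared but orange or red is not meant.

How it is judged (in metres and radians):
On the way:
1. the fingertips push the largest piston of the eared half fully home (value of joint eared_large above 0.0125 m and contact force between the fingers and eared_large above 0.5 N), for 0.05 s.
At the end, for the whole second after the job is handed in: The largest piston of the eared half is within 1.5 mm of fully home, the other five pistons still stand out (each less than 6.5 mm in from fully out), the eared half lies flat and still on the bench within 15 mm of where it was, and the other half within 10 mm (value of joint eared_large above 0.0125 m and value of joint each of eared_medium, eared_small, plain_large, plain_medium, plain_small below 0.0065 m and distance of eared from where it was at the start of the episode below 0.015 m and angle between eared's own z axis and vertical below 0.05 rad and height (world z) of eared below 0.005 m and linear speed of eared below 0.02 m/s and distance of plain from where it was at the start of the episode below 0.01 m); the robot touches nothing.
It fails at once if another piston of the eared half is touched (contact force between any of the arm, the fingers and eared_medium above 0.5 N or contact force between any of the arm, the fingers and eared_small above 0.5 N).
It fails at once if the half without ears is touched (contact force between any of the arm, the fingers and plain above 0.5 N).
It fails at once if the eared half is lifted, tipped or shoved (over 6 mm up, 0.1 rad or 20 mm) (height (world z) of eared above 0.006 m or angle between eared's own z axis and vertical above 0.1 rad or distance of eared from where it was at the start of the episode above 0.02 m).
It fails at once if the caliper is pressed hard instead of gently (over 40 N) (contact force between any of the fingers, the arm and eared above 40 N).
It fails at once if a bystander is moved by more than 15 mm (distance of any of grease_jar, spanner, engine_piston, bench_brush from where it was at the start of the episode above 0.015 m).
It also fails if it takes over 32 s, if anything falls off the work surface, if the arm or the gripper's body presses on something with over 40 N, if the wrist force passes 120 N, or if a joint passes its speed limit or range.

## Robot

A 7-joint arm with a two-finger parallel gripper is mounted at the origin on the work surface. World frame = base frame: x ahead of the robot, y to its left, z up, the work surface at z = 0. Lengths are in mm, angles in rad, forces in N, time in s.
With the tool pointing down it reaches from about 400 to 875 mm from the base axis. Payload 4.4 kg.
Tool frame: the origin (TCP) lies midway between the tips of the shut fingers; the grasp point (between the pads) lies 19 mm behind it; z points along the fingers, y is the line along which they close (so a half turn about z gives the same grasp; the last joint's range is limited). The gripper opens to 85 mm and grips with 20 to 120 N. Pads are 22 mm wide; open, the fingers measure 114 mm over their backs; the gripper's body (76 mm by 85 mm) begins 54 mm behind the grasp point. The pads swing forward as they close: fully open they stand 13 mm farther back than shut.
Start: joints at [-1.195, 0.628, 0.038, 1.517, -0.027, 0.996, -0.02], TCP at [277.898, 587.614, 231.313] pointing down, gripper open.
Joint ranges: [-3.06, 3.06], [-0.37, 2.12], [-1.25, 1.32], [0.18, 2.47], [-1.1, 4.24], [0.23, 1.98], [-2.94, 2.94]. Speed limits (rad/s): [2.57, 2.57, 3.14, 3.14, 3.14, 3.14, 3.14].

## Interface

Orientations are given as [roll, pitch, yaw] about the fixed x, y, z axes, in that order (R = Rz(yaw) Ry(pitch) Rx(roll)).
In Python, from cell import read_state, get_image, finish_job gives the robot as it stands.
- The arm moves only by the tool send_rows, never from a script. Its argument "series" is a list of rows, each an object of numbers: "ax", "ay", "az": the turn, a rotation vector about the tool's x, y, z in rad; "dx", "dy", "dz": the shift along the tool's x, y, z in cm; "hand": the closure, from 0 (fully open) to 1 (shut). In form: [{"ax": .., "ay": .., "az": .., "dx": .., "dy": .., "dz": .., "hand": ..}, ...]. A call has 1 to 10 rows; each row is the pose to reach, as a shift and turn from the pose commanded when the call began, along the tool's axes at that moment; what a row does not reach only later rows make up. A row lasts 1/10 s, in which the tool goes at most 50 mm and 8.59 degrees, less where a joint would pass 70% of its speed; a pose out of reach is approached as far as the arm can. A call with a gripper value outside its range is refused whole. The fingers move at their own pace and stop on an object; the grip force is fixed at half the most. Time passes only in rows, so rows that repeat a pose let the fingers close. It gives the time, the measured TCP pose, the force, the opening and the grip force at its end, in the units of the state.
- read_state(): the state, without advancing time (a new reading comes with each control period).
- get_image(name): name is "scene" or "top"; returns a dict with "pixels" (400x640x3 uint8, red, green, blue), "mtx" (3x3 intrinsics, pixels), "R" (3x3) and "t" (3): a world point X has camera coordinates R X + t. Camera axes: x right, y down, z forward; pixel columns grow to the right and rows downward; lengths in mm; the calibration is good to about 2 mm. A picture is of the moment at which its call begins. There is no depth.
- finish_job(): hands the job in; it is judged then, once.
The state is a dict: "clock": time; "qpos": joint angles; "qd": joint speeds; "tau": joint torques, N m; "eef_pos": TCP position; "tool_rot": TCP orientation; "force": force on the tool from outside, world axes, zero at the start; "torque": the same for the moment, N m; "width": finger opening in mm; "gripper_force": force on a finger pad.
Only numpy, scipy, OpenCV 4.12 (cv2) and the standard library are available. Lean on these libraries where they do the work, as an engineer would, in place of code of your own. Each camera call takes 0.05 s, during which the arm holds its last target. There are 200 camera calls.

## Working session

There is one attempt and no reset: what is moved stays moved. The work goes in short steps, Python scripts to look and compute and a tool call to move; the robot and the scene stay as the last step left them, time stands still between calls to the robot, and variables do not carry over. Pictures are saved under pics/ and viewed, at most 10 in all, crops included, and the job is handed in when it is done.

Besides the shell and the picture viewer there is one more tool, called after "Request:" by a JSON object that holds its "name" and its "arguments", one argument or row to a line. send_rows: Moves the arm, as the interface text tells. Its arguments: {"type":"object","properties":{"series":{"type":"array","items":{"type":"object","properties":{"ax":{"type":"number"},"ay":{"type":"number"},"az":{"type":"number"},"dx":{"type":"number"},"dy":{"type":"number"},"dz":{"type":"number"},"hand":{"type":"number"}}}}},"required":["series"]}

```bash
mkdir -p pics; python3 - <<'E'
from cell import *
import cv2,pickle
s=read_state();print({k:s[k] for k in('clock','eef_pos','tool_rot','width','force')})
for n in('scene','top'):
    d=get_image(n);pickle.dump(d,open(f'pics/{n}0.pkl','wb'));cv2.imwrite(f'pics/{n}0.png',d['pixels'][:,:,::-1]);print(n,d['mtx'],d['R'],d['t'])
E
```

```text
{'clock': 0.0, 'eef_pos': array([277.64497975, 587.03076429, 230.38254535]), 'tool_rot': array([-3.13970154e+00,  2.53791395e-05,  2.69974804e+00]), 'width': 85.42577809704042, 'force': array([ 0.10223202,  0.58701782, -0.09650824])}
scene [[367.05722071   0.         325.07320993]
 [  0.         367.05722071 201.38385109]
 [  0.           0.           1.        ]] [[-0.7067645   0.70739927 -0.00837952]
 [ 0.61378651  0.60725989 -0.50448147]
 [-0.35178127 -0.36169283 -0.86338186]] [ 384.2969197  -309.34631682 1177.34420179]
top [[498.74324738   0.         317.23127064]
 [  0.         498.74324738 196.65904342]
 [  0.           0.           1.        ]] [[-1.57324864e-02 -9.99873955e-01 -2.13601769e-03]
 [-9.94266004e-01  1.58701625e-02 -1.05750895e-01]
 [ 1.05771464e-01  4.60045258e-04 -9.94390359e-01]] [ -10.80705218  546.20008461 1496.92267491]
```

View pics/top0.png

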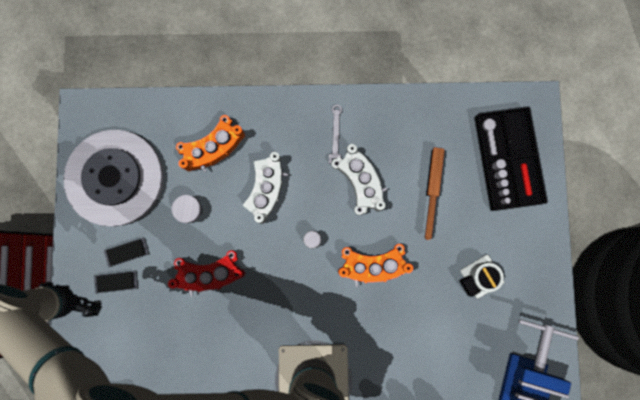

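View pics/scene0.png

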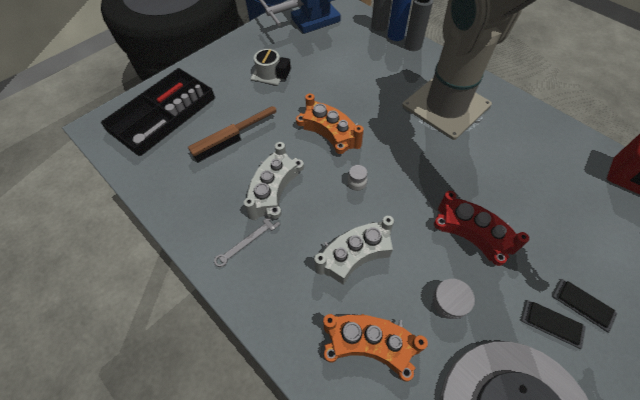

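Two light-grey candidates: top (265,187) and top (362,180). The orange and red ones are look-alikes. I'll take an enlarged crop of both greys, one panel from each view, to check for ears.

```bash
python3 - <<'E'
import cv2,numpy as np
a=cv2.imread('pics/top0.png')[135:235,235:395];b=cv2.imread('pics/scene0.png')[135:285,235:405]
a=cv2.resize(a,None,fx=4.5,fy=4.5,interpolation=cv2.INTER_CUBIC)[:, :]
cv2.imwrite('pics/a.png',a)
b=cv2.resize(b,None,fx=4,fy=4,interpolation=cv2.INTER_CUBIC);cv2.imwrite('pics/b.png',b)
E
```

```text
(no output)
```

View pics/a.png

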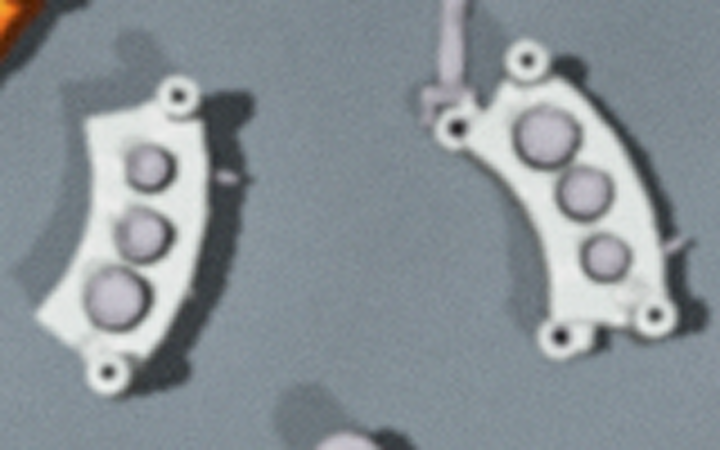

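View pics/b.png

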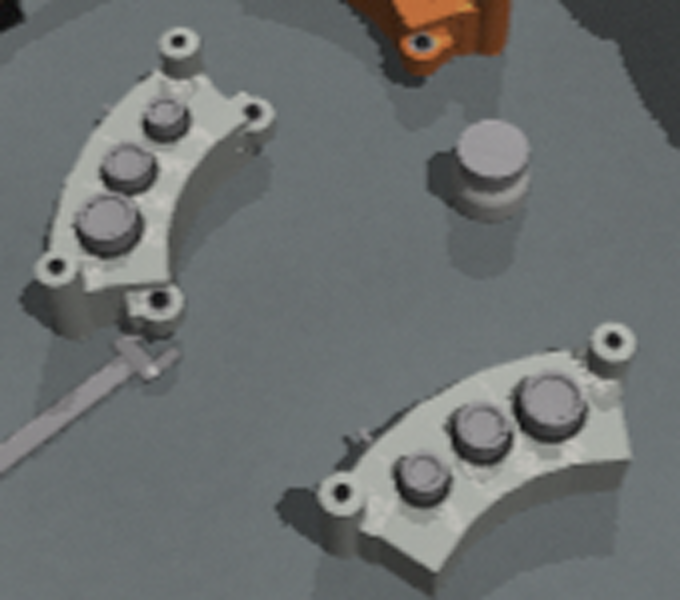

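The crops show the right-hand half (top 362,180; scene 270,180) has two extra holed ears on its concave side, so it is "eared". Its large piston is at about top (356.6,165.4) and scene (262,190). Its pillars are at top (352.1,148.6) and (380.6,205.2). The left half (top 265,187) has no ears, so it is "plain".

```bash
cat > h.py <<'E'
import numpy as np,pickle,cv2
def ray(d,u):
    R,t=np.array(d['R']),np.array(d['t']);return -R.T@t, R.T@np.linalg.inv(d['mtx'])@np.array([u[0],u[1],1.])
def plane(d,u,z):
    c,v=ray(d,u);return c+v*(z-c[2])/v[2]
def tri(d1,u1,d2,u2):
    P=lambda d:np.array(d['mtx'])@np.c_[d['R'],d['t']]
    X=cv2.triangulatePoints(P(d1),P(d2),np.array(u1,float),np.array(u2,float)).ravel();return X[:3]/X[3]
E
python3 - <<'E'
from h import *
T,S=[pickle.load(open(f'pics/{n}0.pkl','rb')) for n in('top','scene')]
f=lambda x,y,s,o:(np.array([x,y])+.5)/s-.5+o
t=lambda x,y:f(x,y,4.5,(235,135)); s=lambda x,y:f(x,y,4,(235,135))
for n,a,b,z in[('p+',t(527,61),s(56,267),75),('p-',t(655,316),s(178,42),75),('large',t(547,137),s(108,220),66.5),('med',t(585,192),s(129,165),66),('small',t(606,257),s(167,116),66)]:
    print(n,plane(T,a,z).round(1),plane(S,b,z).round(1),tri(T,a,S,b).round(1))
p,q=[(plane(T,a,75)+plane(S,b,75))/2 for a,b in((t(527,61),s(56,267)),(t(655,316),s(178,42)))]
y=(p-q)[:2];print('dist',np.hypot(*y));y/=np.hypot(*y);x=np.array([y[1],-y[0]])
o=(p+q)[:2]/2-8*x;print('o',o,'ydir',np.degrees(np.arctan2(y[1],y[0])),'large',o-2*x+45*y,'med',o+5*x,'small',o-2*x-45*y)
E
```

```text
p+ [ 685.6 -125.1   75. ] [ 688.4 -124.1   75. ] [ 686.8 -125.8   71. ]
p- [ 513.8 -205.4   75. ] [ 516.6 -204.    75. ] [ 514.4 -206.2   71.1]
large [ 635.5 -137.9   66.5] [ 640.7 -132.6   66.5] [ 637.4 -138.8   55.9]
med [ 598.1 -162.4   66. ] [ 603.3 -155.9   66. ] [ 599.6 -163.3   54.6]
small [ 554.4 -175.2   66. ] [ 559.5 -168.    66. ] [ 555.4 -176.1   54.3]
dist 189.53702229073295
o [ 597.69141447 -157.4101651 ] ydir 24.994944613162087 large [ 637.63186614 -136.58325174] med [ 599.80410594 -161.94189047] small [ 556.06080962 -174.61169818]
```

Request:
{"name": "send_rows", "arguments": {
  "series": [
    {"dx":-3.2,"dy":-2.5,"dz":0,"az":0.11,"hand":1},
    {"dx":-6.4,"dy":-5.0,"dz":0,"az":0.23,"hand":1},
    {"dx":-9.6,"dy":-7.5,"dz":0,"az":0.34,"hand":1},
    {"dx":-12.8,"dy":-10.0,"dz":0,"az":0.46,"hand":1},
    {"dx":-16.0,"dy":-12.5,"dz":0,"az":0.57,"hand":1},
    {"dx":-19.2,"dy":-15.0,"dz":0,"az":0.69,"hand":1},
    {"dx":-22.4,"dy":-17.5,"dz":0,"az":0.8,"hand":1},
    {"dx":-25.6,"dy":-20.0,"dz":0,"az":0.91,"hand":1},
    {"dx":-28.8,"dy":-22.5,"dz":0,"az":1.03,"hand":1},
    {"dx":-32.0,"dy":-25.0,"dz":0,"az":1.14,"hand":1}
  ]
}}

```text
invalid input at $.series[0]: expected keys ax, ay, az, dx, dy, dz, hand
```

```bash
cat >> h.py <<'E'
from cell import read_state
from scipy.spatial.transform import Rotation as Ro
def go(x,y,z,yaw):
    s=read_state();R=Ro.from_euler('xyz',s['tool_rot']);p=np.array(s['eef_pos'])
    print('clock',round(s['clock'],2),p.round(1),np.round(s['tool_rot'],3),'w',round(s['width'],1),'F',np.round(s['force'],1),'q',np.round(s['qpos'],2))
    print('d cm',(R.inv().apply(np.array([x,y,z])-p)/10).round(2),'rot',(R.inv()*Ro.from_euler('xyz',[np.pi,0,yaw])).as_rotvec().round(3))
E
python3 -c "
from h import *
go(637.5,-136.8,150,np.radians(25))"
```

```text
clock 0.1 [277.6 587.1 230.5] [-3.14  0.    2.7 ] w 85.7 F [-1.1 -0.7  0. ] q [-1.19  0.63  0.04  1.52 -0.03  1.   -0.02]
d cm [-63.48 -50.04   8.14] rot [-1.000e-03  2.000e-03  2.263e+00]
```

Request:
{"name": "send_rows", "arguments": {
  "series": [
    {"ax":0,"ay":0,"dx":-3.2,"dy":-2.5,"dz":0,"az":0.11,"hand":1},
    {"ax":0,"ay":0,"dx":-6.4,"dy":-5.0,"dz":0,"az":0.23,"hand":1},
    {"ax":0,"ay":0,"dx":-9.6,"dy":-7.5,"dz":0,"az":0.34,"hand":1},
    {"ax":0,"ay":0,"dx":-12.8,"dy":-10.0,"dz":0,"az":0.46,"hand":1},
    {"ax":0,"ay":0,"dx":-16.0,"dy":-12.5,"dz":0,"az":0.57,"hand":1},
    {"ax":0,"ay":0,"dx":-19.2,"dy":-15.0,"dz":0,"az":0.69,"hand":1},
    {"ax":0,"ay":0,"dx":-22.4,"dy":-17.5,"dz":0,"az":0.8,"hand":1},
    {"ax":0,"ay":0,"dx":-25.6,"dy":-20.0,"dz":0,"az":0.91,"hand":1},
    {"ax":0,"ay":0,"dx":-28.8,"dy":-22.5,"dz":0,"az":1.03,"hand":1},
    {"ax":0,"ay":0,"dx":-32.0,"dy":-25.0,"dz":0,"az":1.14,"hand":1}
  ]
}}

```text
clock: 1.1
eef_pos: [460.6, 223.2, 231.2]
tool_rot: [-3.141, 0.0, 1.555]
force: [1.2, -0.0, -0.7]
width: -0.0
gripper_force: 0.0
```

```bash
python3 -c "
from h import *
go(637.5,-136.8,150,np.radians(25))"
```

```text
clock 1.1 [460.6 223.2 231.2] [-3.141  0.     1.555] w -0.0 F [ 1.2 -0.  -0.7] q [-0.76  0.45  0.37  1.91 -0.22  0.82 -0.29]
d cm [-35.72  18.26   8.11] rot [-0.     0.     1.119]
```

Request:
{"name": "send_rows", "arguments": {
  "series": [
    {"ax":0,"ay":0,"dx":-3.6,"dy":1.8,"dz":0,"az":0.11,"hand":1},
    {"ax":0,"ay":0,"dx":-7.1,"dy":3.7,"dz":0,"az":0.22,"hand":1},
    {"ax":0,"ay":0,"dx":-10.7,"dy":5.5,"dz":0,"az":0.34,"hand":1},
    {"ax":0,"ay":0,"dx":-14.3,"dy":7.3,"dz":0,"az":0.45,"hand":1},
    {"ax":0,"ay":0,"dx":-17.9,"dy":9.1,"dz":0,"az":0.56,"hand":1},
    {"ax":0,"ay":0,"dx":-21.4,"dy":11.0,"dz":0,"az":0.67,"hand":1},
    {"ax":0,"ay":0,"dx":-25.0,"dy":12.8,"dz":2,"az":0.78,"hand":1},
    {"ax":0,"ay":0,"dx":-28.6,"dy":14.6,"dz":4,"az":0.9,"hand":1},
    {"ax":0,"ay":0,"dx":-32.1,"dy":16.4,"dz":6,"az":1.01,"hand":1},
    {"ax":0,"ay":0,"dx":-35.7,"dy":18.3,"dz":8.1,"az":1.12,"hand":1}
  ]
}}

```text
clock: 2.1
eef_pos: [639.7, -135.2, 149.1]
tool_rot: [-3.141, 0.0, 0.436]
force: [1.0, 0.8, 0.1]
width: 0.1
gripper_force: 0.0
```

```bash
python3 -c "
from h import *
go(637.5,-136.8,90,np.radians(25))"
```

```text
clock 2.1 [ 639.7 -135.2  149.1] [-3.141  0.     0.436] w 0.1 F [1.  0.8 0.1] q [-0.16  0.8   0.59  1.59 -0.53  0.91 -0.52]
d cm [-0.27  0.06  5.91] rot [-0.001  0.    -0.001]
```

Request:
{"name": "send_rows", "arguments": {
  "series": [
    {"ax":0,"ay":0,"dx":-0.1,"dy":0,"dz":2,"az":0,"hand":1},
    {"ax":0,"ay":0,"dx":-0.2,"dy":0.1,"dz":4,"az":0,"hand":1},
    {"ax":0,"ay":0,"dx":-0.2,"dy":0.1,"dz":5,"az":0,"hand":1},
    {"ax":0,"ay":0,"dx":-0.2,"dy":0.1,"dz":6,"az":0,"hand":1},
    {"ax":0,"ay":0,"dx":-0.2,"dy":0.1,"dz":6.4,"az":0,"hand":1},
    {"ax":0,"ay":0,"dx":-0.2,"dy":0.1,"dz":6.4,"az":0,"hand":1}
  ]
}}

```text
clock: 2.7
eef_pos: [638.0, -135.5, 86.2]
tool_rot: [-3.141, 0.0, 0.44]
force: [-0.8, 0.2, 0.1]
width: -0.3
gripper_force: 0.0
```

```bash
python3 - <<'E'
from h import *
from cell import get_image
go(637.5,-136.8,80,np.radians(25))
o=[]
for n,(x,y) in(('scene',(205,125)),('top',(310,125))):
    d=get_image(n);im=d['pixels'][:,:,::-1]
    im=cv2.resize(im[y:y+100,x:x+100],None,fx=4,fy=4,interpolation=cv2.INTER_CUBIC);o.append(im)
    P=np.array(d['R'])@read_state()['eef_pos']+d['t'];u=np.array(d['mtx'])@P;print(n,'TCP pixel crop',(u[:2]/u[2]-(x,y))*4)
cv2.imwrite('pics/c.png',np.hstack(o))
E
```

```text
clock 2.7 [ 638.  -135.5   86.2] [-3.141  0.     0.44 ] w -0.3 F [-0.8  0.2  0.1] q [-0.14  0.87  0.54  1.64 -0.58  0.8  -0.47]
d cm [-0.1   0.1   0.62] rot [-0.     0.     0.004]
scene TCP pixel crop [221.21203577 236.20302372]
top TCP pixel crop [183.96658895 151.64098813]
```

View pics/c.png

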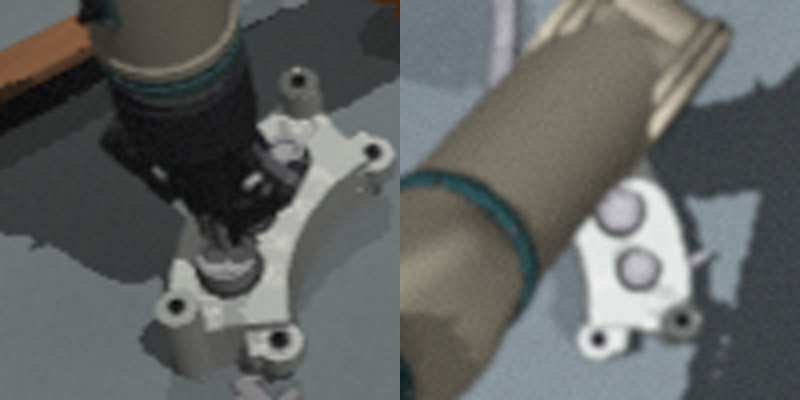

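Scene view: the shut fingertips (crop 222,240) hang just above the large piston (crop 229,262), and the medium and small pistons are clear. Now I'll descend gently.

Request:
{"name": "send_rows", "arguments": {
  "series": [
    {"ax":0,"ay":0,"dx":0,"dy":0,"dz":0.6,"az":0,"hand":1},
    {"ax":0,"ay":0,"dx":0,"dy":0,"dz":1.2,"az":0,"hand":1},
    {"ax":0,"ay":0,"dx":0,"dy":0,"dz":1.5,"az":0,"hand":1},
    {"ax":0,"ay":0,"dx":0,"dy":0,"dz":1.7,"az":0,"hand":1},
    {"ax":0,"ay":0,"dx":0,"dy":0,"dz":1.9,"az":0,"hand":1},
    {"ax":0,"ay":0,"dx":0,"dy":0,"dz":2.1,"az":0,"hand":1},
    {"ax":0,"ay":0,"dx":0,"dy":0,"dz":2.3,"az":0,"hand":1},
    {"ax":0,"ay":0,"dx":0,"dy":0,"dz":2.4,"az":0,"hand":1}
  ]
}}

```text
clock: 3.6
eef_pos: [638.7, -136.4, 62.8]
tool_rot: [3.14, -0.001, 0.44]
force: [0.8, -0.7, 3.0]
width: -0.4
gripper_force: 2.9
```

```bash
python3 -c "
from h import *
go(638,-135.5,55,np.radians(25));print(read_state()['torque'])"
```

```text
clock 3.6 [ 638.7 -136.4   62.8] [ 3.14e+00 -1.00e-03  4.40e-01] w -0.4 F [ 0.8 -0.7  3. ] q [-0.13  0.9   0.52  1.65 -0.6   0.76 -0.45]
d cm [-0.03 -0.11  0.78] rot [ 0.001 -0.001  0.003]
[-0.12798541 -0.20914181 -0.01916169]
```

Request:
{"name": "send_rows", "arguments": {
  "series": [
    {"ax":0,"ay":0,"dx":0,"dy":0,"dz":0.1,"az":0,"hand":1},
    {"ax":0,"ay":0,"dx":0,"dy":0,"dz":0.2,"az":0,"hand":1},
    {"ax":0,"ay":0,"dx":0,"dy":0,"dz":0.3,"az":0,"hand":1},
    {"ax":0,"ay":0,"dx":0,"dy":0,"dz":0.4,"az":0,"hand":1},
    {"ax":0,"ay":0,"dx":0,"dy":0,"dz":0.5,"az":0,"hand":1},
    {"ax":0,"ay":0,"dx":0,"dy":0,"dz":0.5,"az":0,"hand":1}
  ]
}}

```text
clock: 4.2
eef_pos: [638.6, -136.3, 57.3]
tool_rot: [3.14, -0.001, 0.44]
force: [3.0, -1.9, 2.7]
width: -0.2
gripper_force: 2.6
```

Request:
{"name": "send_rows", "arguments": {
  "series": [
    {"ax":0,"ay":0,"dx":0,"dy":0,"dz":0.1,"az":0,"hand":1},
    {"ax":0,"ay":0,"dx":0,"dy":0,"dz":0.2,"az":0,"hand":1},
    {"ax":0,"ay":0,"dx":0,"dy":0,"dz":0.25,"az":0,"hand":1},
    {"ax":0,"ay":0,"dx":0,"dy":0,"dz":0.25,"az":0,"hand":1}
  ]
}}

```text
clock: 4.6
eef_pos: [638.4, -136.2, 54.8]
tool_rot: [3.141, -0.001, 0.44]
force: [4.9, -2.8, 3.3]
width: -0.2
gripper_force: 3.1
```

Request:
{"name": "send_rows", "arguments": {
  "series": [
    {"ax":0,"ay":0,"dx":0,"dy":0,"dz":0.05,"az":0,"hand":1},
    {"ax":0,"ay":0,"dx":0,"dy":0,"dz":0.1,"az":0,"hand":1},
    {"ax":0,"ay":0,"dx":0,"dy":0,"dz":0.15,"az":0,"hand":1},
    {"ax":0,"ay":0,"dx":0,"dy":0,"dz":0.15,"az":0,"hand":1}
  ]
}}

```text
clock: 5.0
eef_pos: [638.4, -136.3, 53.4]
tool_rot: [3.141, -0.001, 0.44]
force: [4.9, -2.5, 2.8]
width: -0.4
gripper_force: 3.2
```

Request:
{"name": "send_rows", "arguments": {
  "series": [
    {"ax":0,"ay":0,"dx":0,"dy":0,"dz":0.05,"az":0,"hand":1},
    {"ax":0,"ay":0,"dx":0,"dy":0,"dz":0.1,"az":0,"hand":1},
    {"ax":0,"ay":0,"dx":0,"dy":0,"dz":0.15,"az":0,"hand":1},
    {"ax":0,"ay":0,"dx":0,"dy":0,"dz":0.2,"az":0,"hand":1},
    {"ax":0,"ay":0,"dx":0,"dy":0,"dz":0.2,"az":0,"hand":1}
  ]
}}

```text
clock: 5.5
eef_pos: [638.4, -136.2, 51.6]
tool_rot: [3.141, -0.001, 0.44]
force: [4.4, -3.7, 3.9]
width: 0.1
gripper_force: 4.1
```

Request:
{"name": "send_rows", "arguments": {
  "series": [
    {"ax":0,"ay":0,"dx":0,"dy":0,"dz":0.05,"az":0,"hand":1},
    {"ax":0,"ay":0,"dx":0,"dy":0,"dz":0.1,"az":0,"hand":1},
    {"ax":0,"ay":0,"dx":0,"dy":0,"dz":0.1,"az":0,"hand":1}
  ]
}}

```text
clock: 5.8
eef_pos: [638.4, -136.2, 51.5]
tool_rot: [3.141, -0.001, 0.44]
force: [2.8, -0.9, 10.1]
width: -0.1
gripper_force: 7.1
```

The force rose at z = 51.5, which is exactly the recess floor at home (55 − 3.5). I'll press slightly more, hold, then withdraw straight up.

Request:
{"name": "send_rows", "arguments": {
  "series": [
    {"ax":0,"ay":0,"dx":0,"dy":0,"dz":0.05,"az":0,"hand":1},
    {"ax":0,"ay":0,"dx":0,"dy":0,"dz":0.05,"az":0,"hand":1}
  ]
}}

```text
clock: 6.0
eef_pos: [638.5, -136.3, 51.5]
tool_rot: [3.141, -0.001, 0.44]
force: [1.7, -1.3, 13.7]
width: 0.1
gripper_force: 8.5
```

Request:
{"name": "send_rows", "arguments": {
  "series": [
    {"ax":0,"ay":0,"dx":0,"dy":0,"dz":-0.3,"az":0,"hand":1},
    {"ax":0,"ay":0,"dx":0,"dy":0,"dz":-0.8,"az":0,"hand":1},
    {"ax":0,"ay":0,"dx":0,"dy":0,"dz":-2,"az":0,"hand":1},
    {"ax":0,"ay":0,"dx":0,"dy":0,"dz":-5,"az":0,"hand":1},
    {"ax":0,"ay":0,"dx":0,"dy":0,"dz":-9,"az":0,"hand":1},
    {"ax":0,"ay":0,"dx":0,"dy":0,"dz":-13,"az":0,"hand":1},
    {"ax":0,"ay":0,"dx":5,"dy":0,"dz":-16,"az":0,"hand":1},
    {"ax":0,"ay":0,"dx":10,"dy":0,"dz":-18,"az":0,"hand":1},
    {"ax":0,"ay":0,"dx":10,"dy":0,"dz":-18,"az":0,"hand":1}
  ]
}}

```text
clock: 6.9
eef_pos: [732.1, -88.3, 232.1]
tool_rot: [-3.141, -0.005, 0.446]
force: [0.6, 0.1, -0.3]
width: 0.2
gripper_force: 0.0
```

```bash
python3 - <<'E'
from cell import *
import cv2,numpy as np
o=[]
for n in('scene',):
    im=get_image(n)['pixels'][125:245,205:345,::-1]
    cv2.imwrite('pics/d.png',cv2.resize(im,None,fx=4,fy=4,interpolation=cv2.INTER_CUBIC))
print(read_state()['force'],read_state()['eef_pos'])
E
```

```text
[0.53934063 1.44956432 0.25729773] [731.5682282  -88.82415659 231.20465   ]
```

View pics/d.png

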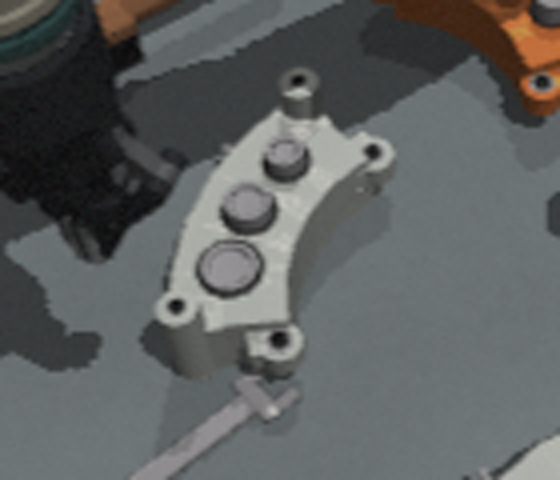

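The large piston (crop 230,267) is now nearly flush, and the medium and small ones still stand proud. The casting has not moved, with pillars at crop (298,80) and (177,305) as before, and the hand is clear.

```bash
python3 -c "
from cell import *
print(finish_job())"
```

```text
the job is handed in; nothing more can be done
None
```

I pushed the eared half's largest piston fully home with about 14 N of fingertip force, withdrew the hand, and handed the job in at about 7 s; the verdict wasn't shown, and the final picture showed that half unmoved with its other two pistons still standing out.

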